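Fish the dropped bayonet ring out of the jig's gap with the hook rod

TASK

The orange bayonet locking ring has dropped into the narrow gap of the test jig, under the clear guard. Take the bent hook rod from its blue stand, feel for the gap's floor behind the ring, gently rake the ring out with the rod only (no fingers) and hold it lightly pressed against the middle of the black stop bar on the apron for a moment, then hang the rod back in its stand and let go. Work gently, the jig, its clear guard and the ring are easily damaged, and leave everything else on the bench where it is.

Things in the scene. Friction and masses are not known exactly. Their poses are not given: they have to be found in the camera images.
- gap_mouth (a point): Test jig, fixed; place and yaw vary. Point on the gap's floor, middle of its open mouth. +x runs into the gap, +y to the socket block, z up. The floor is a flat 4 mm aluminium plate, running without a step from the gap out over the open apron to x = -110 mm. Gap: 44 mm wide (walls y = +22, -22), closed at x = 165. The jig or guard is damaged if the rod pushes on it with 15 N or more.
- slot_front (a point): Front end of the open slot over the gap, at the height of the top of the clear guard (50 mm over the floor); axes as gap_mouth, at x = 5, y = -13 mm there. The 4 mm thick guard roofs the gap from the socket block to 9 mm before this point in y; from above only this 18 mm wide slot is open, along the amplifier case (9 mm either side of this point), to the closed end.
- socket_top (a point): Middle of the bayonet socket's rim (60 mm wide, 74 mm over the floor) on the dented aluminium block, y = 22 to 122 mm in the axes of gap_mouth. On the gap's other side is the grey amplifier case, y = -22 to -102 mm. Block and case stand 56 mm over the floor, x = 0 to 165.
- nest (a point): The ring's place: on the apron, middle of the black stop bar, 70 mm out from the gap's mouth (x = -70, y = 0 there), 3 mm over the floor; axes as gap_mouth. A ring whose centre has x = 0 here touches the bar: its flat face, 12 mm high and facing the gap, lies 15 mm to -x of this point and is 82 mm long, with a short cheek at each end. The ring may lie up to 15 mm to either side in y.
- ring_center (a point): Centre of the orange plastic locking ring, outer diameter 30 mm, hole 18 mm, 6 mm high, about 30 g, loose, at the start lying flat on the gap's floor, 50 to 90 mm in from the mouth, 1 to 6 mm to the socket-block side of the gap's middle, under the clear guard. It is damaged if pressed against the jig with 15 N or more.
- rod_grip (a point): Centre of the square black rubber handle (20 x 20 mm, 50 mm high) of the bent steel hook rod, hanging upright in its stand, about 170 g. Axes turn with the rod, z up the handle. Any two opposite sides can be gripped. 25 to 31 mm below this point is a steel collar of 38 mm diameter, then a tube of 9 mm diameter down to 95 mm below.
- rod_tube (a point): Lower end of the rod's tube, 95 mm below the handle's centre; axes as rod_grip. Then a 7 mm shank down to a level brass foot, 6 mm round, pointing to the rod's -x, reaching 31 mm from the shank's axis. The shank telescopes, locked at a length that differs each time: the foot's underside is 155 to 195 mm below the handle's centre, to be found by touch. The foot is sprung upwards: 1 mm per 3.5 N.
- stand_rest (a point): Handle's centre when the rod hangs in the blue stand (fixed; place and yaw vary), 221 mm over the bench. The fork opens to -x: two level tines, 16 mm apart, top at 190 mm, carry the collar and reach 20 mm to -x of this point; upright 55 mm to +x. The rod hangs with its foot to -x. Lift it some 10 mm, then draw it out to -x; hang it back in reverse.
- housing: Silver diaphragm housing, 72 mm wide, 30 mm high, loose on the bench at the left; a bystander, leave alone. Origin at the middle of its underside.
- terminal_cup: Red terminal cup, 54 mm wide, 18 mm high, standing loose on top of the amplifier case of the jig; a bystander, leave alone. Origin at the middle of its underside.
- bracket: Steel L-shaped mounting bracket, 60 x 35 mm, 45 mm high, loose in front of the jig, on the right; a bystander, leave alone. Origin at the middle of its underside.
- cork_puck: Cork puck, 46 mm wide, 12 mm high, loose in front of the jig; a bystander, leave alone. Origin at the middle of its underside.
- screwdriver: Screwdriver lying at the left; a bystander, leave alone. Origin at the handle's start or middle.
- driver: Small black loudspeaker driver, 90 mm wide, 50 mm high, loose at the left; a bystander, leave alone. Origin at the middle of its underside.
- screw_jar: Closed jar of screws, 56 mm wide, 70 mm high, loose to the right of the stand; a bystander, leave alone. Origin at the middle of its underside.
There are look-alikes about, which are no part of the job. What is shaped like the part that bears rod_grip but green, pink or purple is not meant.

How it is judged (in metres and radians):
On the way, in this order (a step that is already met when the one before it is completed fails the run):
1. the rod is taken out of its stand (distance between rod_grip and stand_rest above 0.04 m), for 0.1 s.
2. the ring is raked out and held against the stop bar by the rod with more than 1.5 N for 0.3 s, within 2.5 mm of touching and 18 mm of the bar's middle (x of ring_center in the frame of nest between -0.004 and 0.0025 m and y of ring_center in the frame of nest between -0.018 and 0.018 m and contact force between ring and jig above 1.5 N and contact force between rod and ring above 1.5 N), for 0.3 s.
At the end, for the whole second after the job is handed in: The ring lies flat and still against the stop bar, within 2.5 mm of touching it and within 18 mm of the bar's middle sideways; the rod hangs still and upright in its stand, handle within 12 mm of its place, released (x of ring_center in the frame of nest between -0.004 and 0.0025 m and y of ring_center in the frame of nest between -0.018 and 0.018 m and height (world z) of ring_center below 0.01 m and angle between ring_center's own z axis and vertical below 0.1 rad and linear speed of ring below 0.01 m/s and distance between rod_grip and stand_rest below 0.012 m and angle between rod_grip's own z axis and vertical below 0.12 rad and linear speed of rod below 0.02 m/s).
It fails at once if the rod pushes on the jig or its guard with 15 N or more (contact force between rod and jig above 15 N).
It fails at once if the ring is pressed against the jig with 15 N or more (contact force between ring and jig above 15 N).
It fails at once if the fingers or the arm touch the ring (contact force between any of the fingers, the arm and ring above 0.3 N).
It fails at once if the robot itself pushes on the jig (contact force between any of the fingers, the arm and jig above 5 N).
It fails at once if another object on the bench is moved by more than 15 mm (distance of any of housing, terminal_cup, bracket, cork_puck, screwdriver, driver, screw_jar from where it was at the start of the episode above 0.015 m).
It also fails if it takes over 64 s, if anything falls off the work surface, if the arm or the gripper's body presses on something with over 40 N, if the wrist force passes 120 N, or if a joint passes its speed limit or range.

ROBOT

A 6-joint arm with a two-finger parallel gripper is mounted at the origin on the work surface. World frame = base frame: x ahead of the robot, y to its left, z up, the work surface at z = 0. Lengths are in mm, angles in rad, forces in N, time in s.
With the tool pointing down it reaches from about 300 to 775 mm from the base axis. Payload 14.6 kg.
Tool frame: the origin (TCP) lies on the centre line of the jaws, within the pads' length; the fingertips stand 8 mm ahead of it and the grasp point (between the pads) lies 11 mm behind it; z points along the fingers, y is the direction in which the jaws open and shut (so a half turn about z gives the same grasp; the last joint's range is limited). The gripper opens to 94 mm and grips with 3 to 60 N. Pads are 16 mm wide; open, the fingers measure 119 mm over their backs; the gripper's body (75 mm by 177 mm) begins 78 mm behind the grasp point.
Start: joints at [1.172, 0.3, 1.521, -0, 1.321, -0.067], TCP at [179.157, 519.992, 213.446] pointing down, gripper open.
Joint ranges: [-3.03, 3.03], [-0.79, 2.21], [0.23, 2.52], [-1.04, 4.18], [0, 3.07], [-2.55, 2.55]. Speed limits (rad/s): [2.22, 2.22, 2.57, 3.14, 3.14, 3.14].

INTERFACE

Orientations are given as [roll, pitch, yaw] about the fixed x, y, z axes, in that order (R = Rz(yaw) Ry(pitch) Rx(roll)).
In Python, from cell import read_state, cams, manip gives the robot as it stands.
- The arm moves only by the shell command python3 -m handwheel 'ROWS' [OPENING] [FORCE]. ROWS is JSON, a list of rows, each a list of 4 numbers: the shift along the tool's x, y, z in m, then the turn about the tool's z in degrees. In form: [[dx, dy, dz, turn], ...]. A call has 1 to 5 rows; each row is the pose to reach, as a shift and turn from the pose measured when the call began, along the tool's axes at that moment; what a row does not reach only later rows make up. A row lasts 1/8 s, in which the tool goes at most 62.5 mm and 10.7 degrees, less where a joint would pass 70% of its speed; a pose out of reach is approached as far as the arm can. A call with a gripper value outside its range is refused whole. OPENING is the closure, from 0 (fully open) to 1 (shut), set as the call begins (- or left out, the last holds). The fingers move at their own pace and stop on an object; FORCE is the grip in N (left out, the last holds). Time passes only in rows, so rows that repeat a pose let the fingers close. It gives the time, the measured TCP pose, the force and the opening at its end, in the units of the state.
- read_state(): the state, without advancing time (a new reading comes with each control period).
- cams.camera(name): name is "scene" or "top" or "wrist"; returns the picture (400x640x3 uint8, red, green, blue); there is no depth.
- cams.get_calibration(name): a dict with "vertical_fov" (degrees; the focal length in pixels is half the picture's height over the tangent of half this angle, whatever the lens; pixels are square), "cx", "cy" (the principal point, pixels), "R" (3x3) and "t" (3): a world point X has camera coordinates R X + t. Camera axes: x right, y down, z forward; pixel columns grow to the right and rows downward; lengths in mm; the calibration is good to about 2 mm. A picture is of the moment at which its call begins: read the wrist's pose just before it. get_calibration takes no time and is no camera call; for the wrist camera it gives the pose at the moment of the call.
- manip.sign_off(): hands the job in, once; it reports no verdict.
The state is a dict: "clock": time; "joints": joint angles; "qd": joint speeds; "effort": joint torques, N m; "eef_pos": TCP position; "eef_rot": TCP orientation; "wrist_force": force on the tool from outside, world axes, zero at the start; "moment": the same for the moment, N m; "finger_gap": finger opening in mm.
Only numpy, scipy, OpenCV 4.12 (cv2) and the standard library are available. Lean on these libraries where they do the work, as an engineer would, in place of code of your own. Each camera call takes 0.05 s, during which the arm holds its last target. There are 200 camera calls.

## Working session

There is one attempt and no reset: what is moved stays moved. The work goes in short steps, Python scripts to look and compute and a shell command to move; the robot and the scene stay as the last step left them, time stands still between calls to the robot, and variables do not carry over. Pictures are saved under pics/ and viewed, about 8 in all and at most 12, crops included, and the job is handed in when it is done.

```bash
mkdir -p pics; ls
python3 - <<'E'
from cell import read_state, cams
import cv2
for k,v in read_state().items(): print(k,v)
for n in ("scene","top"):
    im=cams.camera(n); cv2.imwrite(f"pics/{n}0.png",im[:,:,::-1]); c=cams.get_calibration(n); print(n,c)
E
```

```text
pics
clock 0.0
joints [ 1.17239190e+00  3.00467642e-01  1.52157736e+00  1.00746119e-05
  1.32067355e+00 -6.66046519e-02]
qd [ 0.00121055 -0.00141759 -0.00123797  0.00118965  0.00010282 -0.00191267]
effort [-4.54082314e-03 -5.31827080e+01 -3.52723968e+01  7.06325099e-02
  2.46755633e-02 -4.32681884e-05]
eef_pos [179.06724631 519.77418578 212.8897889 ]
eef_rot [-3.14046990e+00 -8.46715099e-05  2.80979034e+00]
wrist_force [-0.83477159 -0.59606737  0.24440817]
moment [-0.01148833  0.00011564 -0.00546645]
finger_gap 94.06998083004436
scene {'vertical_fov': 50.475940171035056, 'cx': 313.60492137389167, 'cy': 201.86729541454096, 'R': array([[ 0.86662421,  0.49875468, -0.01436149],
       [ 0.3893185 , -0.69391251, -0.60573636],
       [-0.31207946,  0.5193546 , -0.7955358 ]]), 't': array([-352.71122303, -216.51949404, 1640.4245022 ])}
top {'vertical_fov': 44.524674953465016, 'cx': 317.8380996338706, 'cy': 202.2522260824884, 'R': array([[ 0.00519853, -0.99996124, -0.00710644],
       [-0.98733773, -0.00400591, -0.15858174],
       [ 0.15854712,  0.00784085, -0.98732028]]), 't': array([-130.74966778,  487.06127933, 2045.91111514])}
```

View pics/scene0.png

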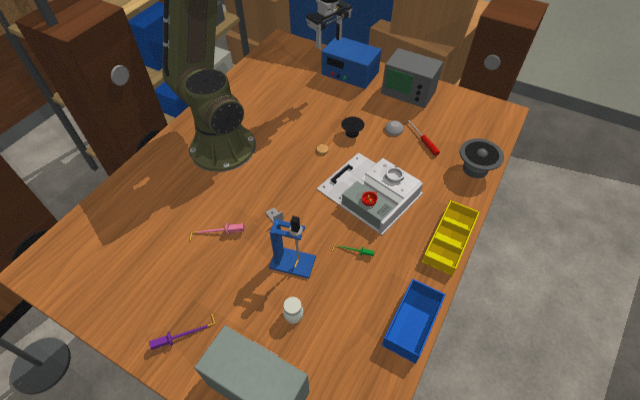

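View pics/top0.png

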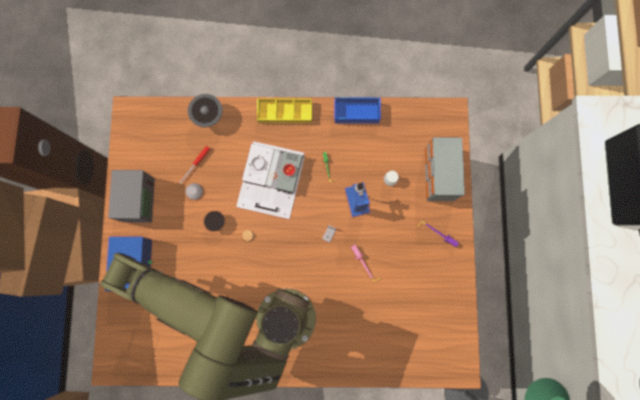

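Scene view: the black-handled rod hangs in the blue stand at (296,225). The look-alikes are pink (225,229), green (355,250) and purple (180,335), all lying on the bench. The black one in the stand fits the description. The jig is at (370,190), with its apron towards the robot. Next, one enlarged crop to confirm this and to read pixels.

```bash
cat > h.py <<'E'
import numpy as np, cv2
from cell import read_state, cams
def K(c): f=200/np.tan(np.radians(c["vertical_fov"]/2)); return f
def ray(c,p):
    d=np.array([(p[0]-c["cx"])/K(c),(p[1]-c["cy"])/K(c),1]); R=np.array(c["R"]); return -R.T@c["t"], R.T@d
def onz(c,p,z):
    o,d=ray(c,p); return o+d*(z-o[2])/d[2]
def proj(c,X):
    q=np.array(c["R"])@X+c["t"]; return np.array([c["cx"]+K(c)*q[0]/q[2],c["cy"]+K(c)*q[1]/q[2]])
def two(c1,p1,c2,p2):
    o1,d1=ray(c1,p1);o2,d2=ray(c2,p2)
    s=np.linalg.lstsq(np.c_[d1,-d2],o2-o1,rcond=None)[0]
    a,b=o1+s[0]*d1,o2+s[1]*d2; return (a+b)/2,np.linalg.norm(a-b)
E
python3 - <<'E'
import cv2,numpy as np
s=cv2.imread("pics/scene0.png");t=cv2.imread("pics/top0.png")
a=cv2.resize(s[145:285,240:430],None,fx=4,fy=4,interpolation=cv2.INTER_CUBIC)[:,:800]
b=cv2.resize(t[135:225,230:410],None,fx=4.4,fy=4.4,interpolation=cv2.INTER_CUBIC)
print(a.shape,b.shape)
cv2.imwrite("pics/c1.png",a);cv2.imwrite("pics/c2.png",b)
E
```

```text
(560, 760, 3) (396, 792, 3)
```

View pics/c1.png

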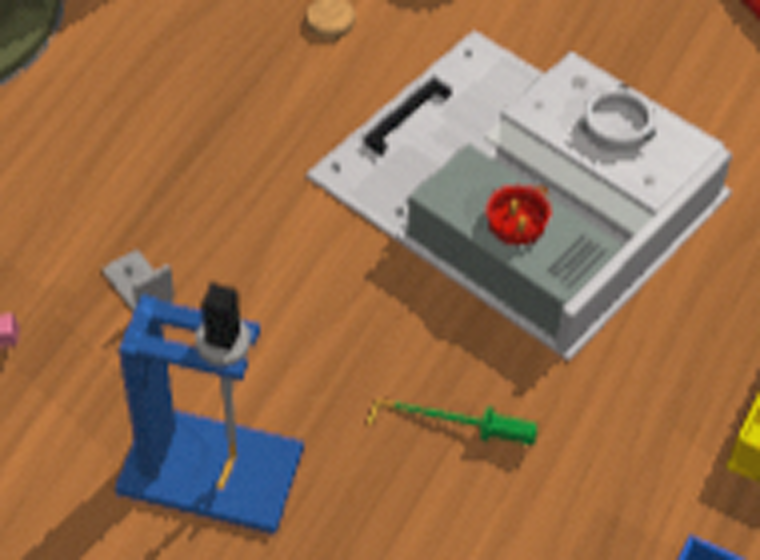

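View pics/c2.png

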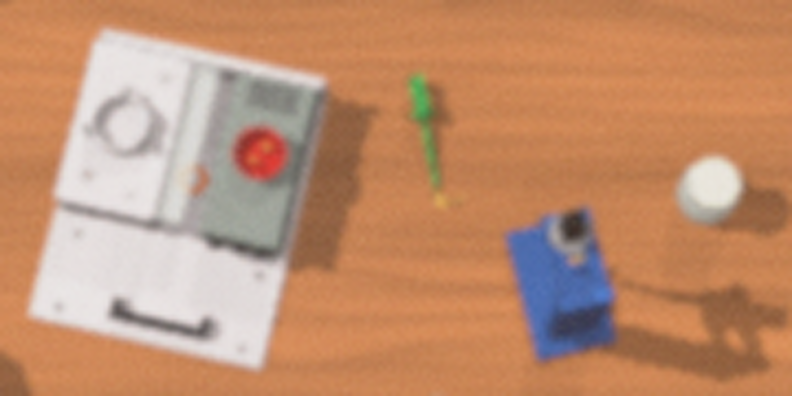

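The crops confirm the black-handled rod in the blue stand. The stand's upright is on the robot side and the foot points away from the robot. The jig's mouth faces the robot, the orange ring shows through the guard at top-crop (195,178), and the red cup stands on the case. Now coarse positions.

Run:
```python
from h import *
T=cams.get_calibration("top");S=cams.get_calibration("scene")
t=lambda x,y:(230+x/4.4,135+y/4.4); s=lambda x,y:(240+x/4,145+y/4)
np.set_printoptions(precision=1,suppress=True)
print("plate top",[onz(T,t(*p),4) for p in((98,30),(262,368),(28,318))])
print("plate sc",[onz(S,s(*p),4) for p in((475,30),(308,175),(570,355))])
for n,a,b in(("socket",(130,125),(618,112)),("bar",(163,312),(405,112)),("handletop",(574,214),(222,290)),("ring",(195,178),None)):
    print(n, two(T,t(*a),S,s(*b)) if b else onz(T,t(*a),10))
print("standbase",[onz(S,s(*p),8) for p in((303,443),(275,530),(118,490))])
print("green rod",onz(T,t(420,100),10),"jar",onz(T,t(710,175),70))
c=cams.get_calibration("wrist");print(c, -c["R"].T@c["t"])
```

```text
plate top [array([763.1, 163.6,   4. ]), array([421.1,  -6.5,   4. ]), array([469.7, 224.9,   4. ])]
plate sc [array([476.8, 220.8,   4. ]), array([426.4,  -9.5,   4. ]), array([705.6, -69.2,   4. ])]
socket (array([649.9, 121.1,  81.3]), np.float64(8.036361186572034))
bar (array([472.8,  89.3,  16.3]), np.float64(3.8794686988775804))
handletop (array([ 526.2, -294.4,  250. ]), np.float64(1.8085405481878076))
ring [610.   62.4  10. ]
standbase [array([ 558.3, -249.2,    8. ]), array([ 577.3, -325.2,    8. ]), array([ 454.8, -355.3,    8. ])]
green rod [ 690.3 -160.7   10. ] jar [ 601.7 -439.5   70. ]
{'vertical_fov': 61.79086170947078, 'cx': 320.1317954504375, 'cy': 195.88203487959788, 'R': array([[ 0.3,  0.9, -0. ],
       [ 0.9, -0.3,  0.3],
       [ 0.3, -0.1, -1. ]]), 't': array([-549.4,  -29.4,  392.3])} [101.6 546.8 383.9]
```

```bash
cat >> h.py <<'E'
def plan(p,yaw):
    """shift (m, tool axes) and turn (deg) from the present pose to TCP p (mm), tool yaw (deg), tool down"""
    from scipy.spatial.transform import Rotation as Ro
    s=read_state(); R=Ro.from_euler("xyz",s["eef_rot"]).as_matrix()
    d=R.T@(np.array(p)-s["eef_pos"])/1000
    y0=np.degrees(np.arctan2(R[1,0],R[0,0])); t=-((yaw-y0+180)%360-180)
    print("t %.2f at"%s["clock"],s["eef_pos"].round(1),"yaw %.1f F"%y0,s["wrist_force"].round(2),"gap %.1f"%s["finger_gap"],"row",d.round(4),"turn %.1f"%t)
E
python3 -c "
from h import *
plan((520,130,215),78)"
```

```text
t 0.10 at [179.1 519.8 213. ] yaw 161.0 F [0.02 0.29 0.88] gap 93.7 row [-0.4493 -0.2575 -0.0018] turn 83.0
```

```bash
python3 -m handwheel '[[-0.05,-0.028,0,9],[-0.1,-0.057,0,18],[-0.15,-0.086,0,27],[-0.2,-0.115,0,36],[-0.25,-0.143,0,46]]'; python3 -c "
from h import *
plan((520,130,215),78)"
```

```text
clock: 0.72
eef_pos: [369.7, 301.5, 213.0]
eef_rot: [-3.141, 0.001, 2.002]
wrist_force: [1.0, 0.4, 0.5]
finger_gap: 93.9
t 0.72 at [369.7 301.5 213. ] yaw 114.7 F [0.98 0.4  0.52] gap 93.9 row [-0.2186  0.0649 -0.0019] turn 36.7
```

```bash
python3 -m handwheel '[[-0.05,0.016,0,10],[-0.1,0.032,0,19],[-0.15,0.049,0,28],[-0.219,0.065,0.002,37],[-0.219,0.065,0.002,37]]'; python3 -c "
from h import *
c=cams.get_calibration('wrist');im=cams.camera('wrist');cv2.imwrite('pics/w1.png',im[:,:,::-1]);np.savez('w1.npz',im=im,**c)
plan((520,130,215),78)"
```

```text
clock: 1.35
eef_pos: [521.5, 126.9, 210.3]
eef_rot: [-3.14, 0.002, 1.35]
wrist_force: [-0.1, 0.2, 0.2]
finger_gap: 93.9
t 1.40 at [521.1 127.7 210.4] yaw 77.5 F [-0.79  0.13  0.71] gap 94.0 row [ 0.002  -0.0015 -0.0046] turn -0.5
```

View pics/w1.png

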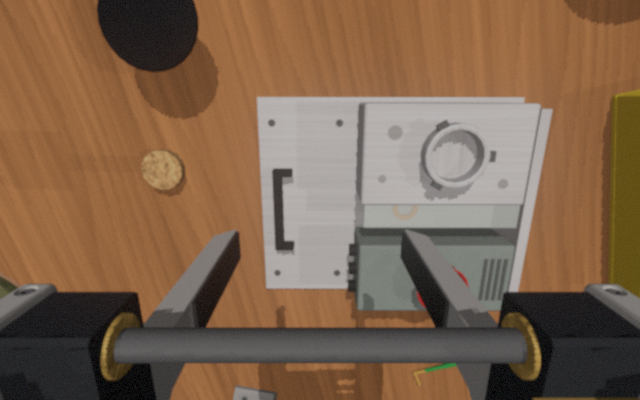

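The wrist view shows the apron's left corners at (258,97) and (267,289), the bar's inner edge near x=284, and the ring through the guard at (404,211). Socket centre is (456,155). The guard's edge runs near row 228 and the slot lies below it. Refining by crops and sub-pixel numbers.

Run:
```python
from h import *
d=np.load("w1.npz");c={k:d[k] for k in d.files if k!="im"};im=d["im"]
np.set_printoptions(precision=1,suppress=True)
hsv=cv2.cvtColor(im,cv2.COLOR_RGB2HSV)
# stop bar: dark blob
m=(im.max(2)<75).astype(np.uint8)
n,l,s,ce=cv2.connectedComponentsWithStats(m[150:265,262:320]);print([(a.tolist(),b+[262,150]) for a,b in zip(s[1:],ce[1:]) if a[4]>50])
# ring: orange hue within guard strip
R=np.s_[200:232,375:440]; o=((hsv[R][...,0]<22)&(hsv[R][...,1]>40)).astype(np.uint8)
ys,xs=np.nonzero(o);print("ring px",xs.min()+375,xs.max()+375,ys.min()+200,ys.max()+200,len(xs))
print("ring",onz(c,((xs.min()+xs.max())/2+375,(ys.min()+ys.max())/2+200),10))
p=[onz(c,q,4) for q in((258,97),(267,289),(524,97))];print("plate",p,np.degrees(np.arctan2(*(p[0]-p[1])[[0,1]])),np.linalg.norm(p[0]-p[1]))
print("socket",onz(c,(456,155),78))
print("col 450",[tuple(im[y,380]) for y in range(198,250,2)])
b=np.concatenate([cv2.resize(im[150:300,250:400],(600,600),interpolation=cv2.INTER_CUBIC)],1)
cv2.imwrite("pics/w1c.png",cv2.resize(im[90:300,255:555],(800,560),interpolation=cv2.INTER_CUBIC)[:,:,::-1])
```

```text
[([12, 20, 19, 80, 692], array([279.7, 209.5]))]
ring px 393 416 206 219 126
ring [607.6  59.1  10. ]
plate [array([473.7, 222.3,   4. ]), array([421.4,  -7.7,   4. ]), array([754.5, 159.5,   4. ])] 12.824622616880008 235.91412210121317
socket [649.2 131.   78. ]
col 450 [(np.uint8(180), np.uint8(175), np.uint8(174)), (np.uint8(179), np.uint8(176), np.uint8(173)), (np.uint8(178), np.uint8(174), np.uint8(172)), (np.uint8(150), np.uint8(147), np.uint8(144)), (np.uint8(165), np.uint8(165), np.uint8(161)), (np.uint8(166), np.uint8(168), np.uint8(161)), (np.uint8(170), np.uint8(171), np.uint8(165)), (np.uint8(169), np.uint8(170), np.uint8(164)), (np.uint8(169), np.uint8(170), np.uint8(164)), (np.uint8(170), np.uint8(169), np.uint8(165)), (np.uint8(170), np.uint8(170), np.uint8(165)), (np.uint8(167), np.uint8(168), np.uint8(163)), (np.uint8(169), np.uint8(169), np.uint8(164)), (np.uint8(168), np.uint8(169), np.uint8(162)), (np.uint8(160), np.uint8(160), np.uint8(154)), (np.uint8(94), np.uint8(94), np.uint8(91)), (np.uint8(66), np.uint8(67), np.uint8(66)), (np.uint8(67), np.uint8(68), np.uint8(66)), (np.uint8(69), np.uint8(69), np.uint8(66)), (np.uint8(84), np.uint8(86), np.uint8(82)), (np.uint8(93), np.uint8(96), np.uint8(89)), (np.uint8(90), np.uint8(92), np.uint8(90)), (np.uint8(95), np.uint8(100), np.uint8(95)), (np.uint8(99), np.uint8(101), np.uint8(96)), (np.uint8(126), np.uint8(130), np.uint8(123)), (np.uint8(128), np.uint8(132), np.uint8(125))]
```

View pics/w1c.png

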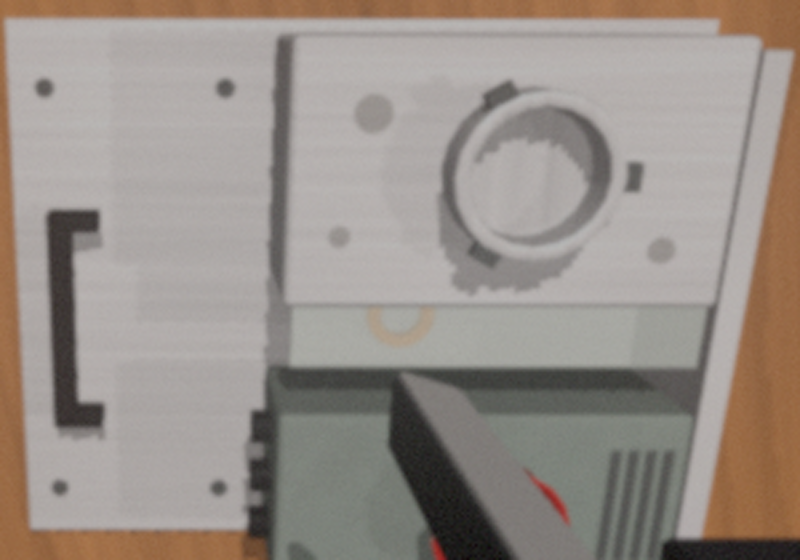

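```bash
cat > jig.py <<'E'
from h import *
d=np.load("w1.npz");c={k:d[k] for k in d.files if k!="im"}
np.set_printoptions(precision=1,suppress=True)
q=lambda x,y:(255+x/2.667,90+y/2.667)
F=[((288,303),60,(0,22)),((295,38),60,(0,122)),((715,303),60,(165,22)),((762,38),60,(165,122)),((75,320),16,(-85,0)),((280,412),60,(0,-22)),((692,412),60,(165,-22)),((500,368),54,None),((6,19),4,(-110,122)),((30,528),4,(-110,-102))]
W=np.array([onz(c,q(*f[0]),f[1])[:2] for f in F if f[2]]);J=np.array([f[2] for f in F if f[2]],float)
a=W-W.mean(0);b=J-J.mean(0)
u=(b[:,0]+1j*b[:,1]).conj()@(a[:,0]+1j*a[:,1]); yaw=np.angle(u)
Rj=np.array([[np.cos(yaw),-np.sin(yaw)],[np.sin(yaw),np.cos(yaw)]]); m=W.mean(0)-Rj@J.mean(0)
toj=lambda w:(np.array(w)[:2]-m)@Rj
tow=lambda j:m+Rj@np.array(j)
if __name__=="__main__":
    print("mouth",m,"yaw",np.degrees(yaw)); print(np.c_[J,(W-m)@Rj-J])
    print("guard edge",toj(onz(c,q(500,368),54)),"socket",toj(onz(c,q(535,172),78)))
    for p in((400,346),(366,310),(434,310)):print("ring edge",toj(onz(c,q(*p),9)))
E
python3 jig.py
```

```text
mouth [551.8  75.2] yaw -12.64462761914938
[[   0.    22.     2.2    1.4]
 [   0.   122.     1.    -2. ]
 [ 165.    22.    -1.5    1.5]
 [ 165.   122.    -1.7   -1.9]
 [ -85.     0.     1.3    1.5]
 [   0.   -22.     0.7    0.5]
 [ 165.   -22.    -2.8    0.6]
 [-110.   122.     0.8    4.3]
 [-110.  -102.     0.    -6. ]]
guard edge [87.4 -5.3] socket [82.5 76.2]
ring edge [ 59.5 -13. ]
ring edge [43.4  3.9]
ring edge [73.2  3.9]
```

```bash
python3 -c "
from h import *
plan((526,-294,290),14)"
```

```text
t 1.40 at [521.1 127.7 210.4] yaw 77.5 F [-0.79  0.13  0.71] gap 94.0 row [-0.4109  0.0957 -0.079 ] turn 63.5
```

```bash
python3 -m handwheel '[[-0.05,0.012,-0.03,8],[-0.1,0.024,-0.05,16],[-0.15,0.036,-0.079,24],[-0.2,0.048,-0.079,32],[-0.25,0.06,-0.079,40]]'; python3 -c "
from h import *
plan((526,-294,290),14)"
```

```text
clock: 2.02
eef_pos: [525.6, -129.5, 290.1]
eef_rot: [3.141, 0.002, 0.653]
wrist_force: [0.4, 0.8, 0.9]
finger_gap: 94.0
t 2.02 at [ 525.6 -129.5  290.1] yaw 37.4 F [0.43 0.78 0.93] gap 94.0 row [-0.0997  0.1309  0.0003] turn 23.4
```

```bash
python3 -m handwheel '[[-0.03,0.04,0,8],[-0.06,0.08,0,16],[-0.1,0.131,0,23.4],[-0.1,0.131,0,23.4]]'; python3 -c "
from h import *
c=cams.get_calibration('wrist');im=cams.camera('wrist');cv2.imwrite('pics/w2.png',im[:,:,::-1]);np.savez('w2.npz',im=im,**c)
plan((526,-294,290),14)"
```

```text
clock: 2.52
eef_pos: [525.4, -296.1, 289.4]
eef_rot: [3.142, 0.002, 0.242]
wrist_force: [0.3, 0.3, -0.8]
finger_gap: 94.1
t 2.58 at [ 525.7 -294.6  289.6] yaw 14.0 F [ 0.44  0.22 -0.33] gap 94.1 row [ 0.0004 -0.0005 -0.0004] turn 0.0
```

View pics/w2.png

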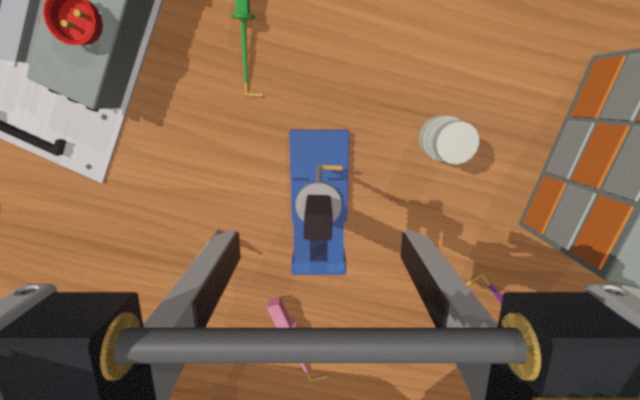

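The handle is at (318,215) with its collar below. But the brass foot looks as if it runs from (320,168) to (342,168), sideways to the fork. I'll check by projection.

Run:
```python
from h import *
np.set_printoptions(precision=1,suppress=True)
d=np.load("w2.npz");c={k:d[k] for k in d.files if k!="im"};im=d["im"]
hsv=cv2.cvtColor(im,cv2.COLOR_RGB2HSV)
m=(im.max(2)<60).astype(np.uint8)[185:245,295:340]
ys,xs=np.nonzero(m);print("dark",xs.min()+295,xs.max()+295,ys.min()+185,ys.max()+185)
b=((abs(hsv[...,0].astype(int)-22)<6)&(hsv[...,1]>100)).astype(np.uint8)[155:185,305:350]
ys,xs=np.nonzero(b);print("foot",len(xs),xs.min()+305,xs.max()+305,ys.min()+155,ys.max()+155)
for z in(246,196): print("handle end centre z",z,onz(c,(318,228 if z==246 else 197),z))
print("collar top face centre?",onz(c,(318,204),196))
for z in(30,50,66):
  print(z,"shank",proj(c,np.array([526,-294,z])),"foot+x",proj(c,np.array([526+30,-294+7.5,z])),"foot-y",proj(c,np.array([526+7.5,-294-30,z])), "foot tip seen",onz(c,(342,168),z),"root",onz(c,(320,168),z))
cv2.imwrite("pics/w2c.png",cv2.resize(im[120:280,265:375],(550,800)[:2],interpolation=cv2.INTER_CUBIC)[:600,:,::-1])
```

```text
dark 305 331 196 239
foot 63 321 341 166 169
handle end centre z 246 [ 521.3 -295.7  246. ]
handle end centre z 196 [ 528.3 -293.7  196. ]
collar top face centre? [ 522.5 -295.2  196. ]
30 shank [318.4 162.4] foot+x [318.3 138.5] foot-y [342.2 162.3] foot tip seen [ 526.2 -325.7   30. ] root [ 519.3 -297.8   30. ]
50 shank [318.4 165.4] foot+x [318.3 140.4] foot-y [343.2 165.3] foot tip seen [ 529.8 -323.4   50. ] root [ 523.2 -296.8   50. ]
66 shank [318.3 168. ] foot+x [318.2 142.1] foot-y [344.1 167.9] foot tip seen [ 532.8 -321.6   66. ] root [ 526.4 -296.    66. ]
```

View pics/w2c.png

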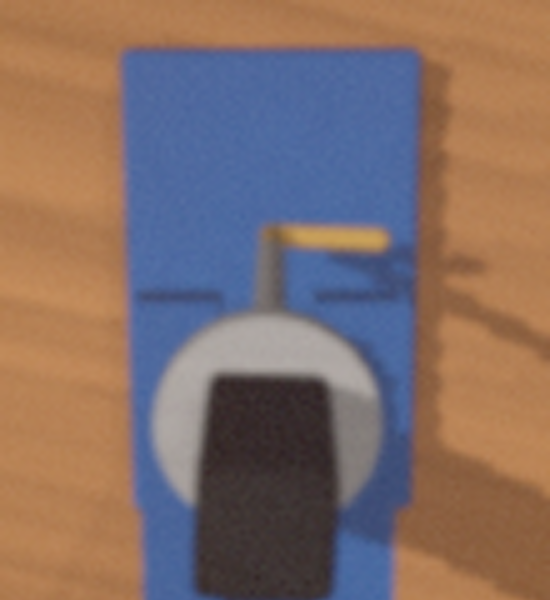

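The foot really does point sideways. It lies at about -76° in the world, while the fork opens to +14°, so this disagrees with the notes and I'll use what I see. I'll grip the handle faces across the fork axis (tool yaw -76°), so raking loads the pads squarely. The jaws will be partly closed so they clear the upright.

```bash
python3 -m handwheel '[[-0.004,0,0,10],[-0.004,0,0,20],[-0.004,0,0,30],[-0.004,0,0,40],[-0.004,0,0,50]]' 0.47 60; python3 -m handwheel '[[0,0,0,10],[0,0,0,20],[0,0,0,30],[0,0,0,40]]'; python3 -c "
from h import *
np.set_printoptions(precision=2,suppress=True)
plan((522,-295.5,213),-76);print(read_state()['joints'])
c=cams.get_calibration('wrist');im=cams.camera('wrist');cv2.imwrite('pics/w3.png',im[100:400,150:490,::-1]);np.savez('w3.npz',im=im,**c)"
```

```text
clock: 3.2
eef_pos: [522.4, -293.2, 290.0]
eef_rot: [3.14, 0.001, -0.629]
wrist_force: [0.1, -0.4, -0.0]
finger_gap: 50.5
clock: 3.7
eef_pos: [523.0, -290.7, 290.3]
eef_rot: [3.14, 0.0, -1.329]
wrist_force: [-0.2, -0.1, 0.1]
finger_gap: 49.8
t 3.70 at [ 523.  -290.7  290.3] yaw -76.1 F [-0.23 -0.1   0.14] gap 49.8 row [0.   0.   0.08] turn -0.1
[-0.57  0.37  1.25 -0.    1.52  2.33]
```

View pics/w3.png

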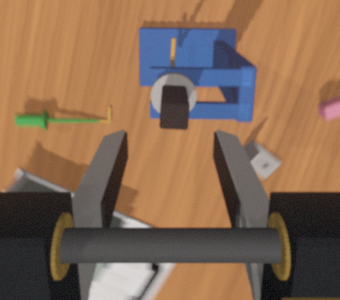

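The view shows the handle top at about (324,220) in the full frame. The foot points image-up and the tines run to the upright on the right, so the yaw is right.

Run:
```python
from h import *
np.set_printoptions(precision=1,suppress=True)
d=np.load("w3.npz");c={k:d[k] for k in d.files if k!="im"};im=d["im"]
m=(im.max(2)<62).astype(np.uint8)[180:235,300:350]
n,l,s,_=cv2.connectedComponentsWithStats(m);i=1+s[1:,4].argmax();x,y,w,h,a=s[i];x+=300;y+=180;print(x,y,w,h)
# bottom row y+h = far (−tool x) top edge, width at top
row=l[y+h-180-6]==i; xs=np.nonzero(row)[0]+300;print("top w",xs.min(),xs.max())
W=(xs.min()+xs.max())/2
e=onz(c,(W+.5,y+h),246);t=np.radians(-76);tx=np.array([np.cos(t),np.sin(t),0])
print("top rear edge",e,"centre",e+10*tx)
fb=l[y-180+3]==i;xs=np.nonzero(fb)[0]+300;f=onz(c,((xs.min()+xs.max())/2+.5,y),197);print("front foot of handle",f,"centre",f-10*tx)
C=(e+10*tx+f-10*tx)/2;plan((C[0],C[1],213),-76)
```

```text
312 186 26 21
top w 313 336
top rear edge [ 522.3 -302.5  246. ] centre [ 524.7 -312.2  246. ]
front foot of handle [ 522.9 -304.4  197. ] centre [ 520.4 -294.7  197. ]
t 3.75 at [ 523.  -290.8  290.3] yaw -76.6 F [ 0.   0.8 -0.1] gap 49.7 row [0.  0.  0.1] turn -0.6
```

```bash
python3 -m handwheel '[[0.003,0.003,0.02,0],[0.003,0.003,0.04,0],[0.003,0.003,0.06,0],[0.003,0.003,0.077,0],[0.003,0.003,0.077,0]]'; python3 -m handwheel '[[0,0,0,0],[0,0,0,0],[0,0,0,0]]' 1 60;  python3 -c "
from h import *
plan((521,-294.5,213),-76)"
```

```text
clock: 4.38
eef_pos: [520.6, -293.4, 212.4]
eef_rot: [3.139, 0.002, -1.335]
wrist_force: [-0.7, -0.1, 0.8]
finger_gap: 49.9
clock: 4.75
eef_pos: [520.7, -293.4, 212.8]
eef_rot: [3.139, 0.001, -1.335]
wrist_force: [-0.3, -0.1, -0.2]
finger_gap: 23.3
t 4.75 at [ 520.7 -293.4  212.8] yaw -76.5 F [-0.33 -0.14 -0.24] gap 23.3 row [ 0.0011 -0.0001 -0.0002] turn -0.5
```

```bash
python3 -m handwheel '[[0,0,0,0],[0,0,0,0],[0,0,0,0]]'; python3 -m handwheel '[[0,0,-0.005,0],[0,0,-0.012,0],[0,0,-0.015,0],[0,0,-0.015,0],[0,-0.01,-0.015,0]]';  python3 -c "
from h import *
plan((521,-294.5,213),-76)"
```

```text
clock: 5.12
eef_pos: [520.6, -293.5, 212.8]
eef_rot: [3.139, 0.001, -1.335]
wrist_force: [-0.4, 0.2, -1.0]
finger_gap: 19.8
clock: 5.75
eef_pos: [530.4, -291.2, 227.8]
eef_rot: [3.139, 0.001, -1.335]
wrist_force: [-0.7, 0.9, -1.6]
finger_gap: 19.4
t 5.75 at [ 530.4 -291.2  227.8] yaw -76.5 F [-0.75  0.93 -1.56] gap 19.4 row [0.001  0.0099 0.0148] turn -0.5
```

```bash
python3 -m handwheel '[[0,-0.025,0,0],[0,-0.05,0,0],[0,-0.075,0,0],[0,-0.08,-0.03,0],[0,-0.08,-0.065,0]]';  python3 -c "
from jig import *
w=tow((100,-12.6));print(w)
plan((*w,295),-12.6)
c=cams.get_calibration('wrist');im=cams.camera('wrist');cv2.imwrite('pics/w4.png',im[100:400,150:490,::-1]);np.savez('w4.npz',im=im,**c)"
```

```text
clock: 6.38
eef_pos: [609.1, -271.9, 292.1]
eef_rot: [3.138, 0.003, -1.335]
wrist_force: [0.4, -0.9, -1.1]
finger_gap: 19.9
[646.6  41. ]
t 6.38 at [ 609.1 -271.9  292.1] yaw -76.5 F [ 0.4 -0.9 -1.1] gap 19.9 row [-0.3 -0.1 -0. ] turn -63.9
```

```bash
sed -i 's/"row",d.round(4)/"row mm",(d*1000).round(1)/' h.py; python3 -m handwheel '[[-0.05,-0.018,-0.003,-10],[-0.1,-0.036,-0.003,-20],[-0.15,-0.055,-0.003,-30],[-0.2,-0.073,-0.003,-40],[-0.25,-0.091,-0.003,-50]]';  python3 -c "
from jig import *
w=tow((100,-12.6))
plan((*w,295),-12.6)"
```

```text
clock: 7.05
eef_pos: [640.0, -5.9, 300.4]
eef_rot: [3.141, -0.003, -0.456]
wrist_force: [-0.1, 0.6, -1.7]
finger_gap: 19.6
t 7.05 at [640.   -5.9 300.4] yaw -26.1 F [-0.1  0.6 -1.6] gap 19.6 row mm [-14.7 -45.1   5.3] turn -13.5
```

View pics/w4.png

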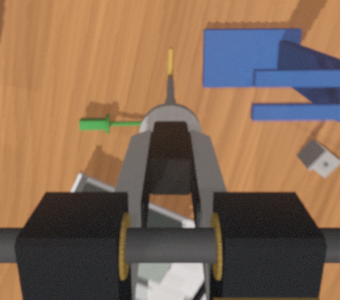

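```bash
python3 -m handwheel '[[-0.008,-0.025,0.003,-8],[-0.0147,-0.045,0.005,-13.5],[-0.0147,-0.045,0.005,-13.5],[-0.0147,-0.045,0.005,-13.5]]';  python3 -c "
from jig import *
w=tow((100,-12.6))
plan((*w,255),-12.6)
c=cams.get_calibration('wrist');im=cams.camera('wrist');np.savez('w5.npz',im=im,**c)
c2=cams.get_calibration('scene');im2=cams.camera('scene')
a=cv2.resize(im[90:310,170:470],(600,440),interpolation=cv2.INTER_CUBIC)
cv2.imwrite('pics/w5.png',a[:,:,::-1])
p=proj(c2,np.array([*w,110])).astype(int);print(p);cv2.imwrite('pics/s5.png',cv2.resize(im2[p[1]-70:p[1]+70,p[0]-90:p[0]+90],(720,560),interpolation=cv2.INTER_CUBIC)[:,:,::-1])
"
```

```text
clock: 7.55
eef_pos: [646.7, 40.4, 295.1]
eef_rot: [3.14, -0.002, -0.223]
wrist_force: [-0.4, 0.3, -1.9]
finger_gap: 19.6
t 7.55 at [646.7  40.4 295.1] yaw -12.8 F [-0.4  0.3 -1.9] gap 19.6 row mm [-0.3 -0.7 40.1] turn -0.2
[383 183]
```

View pics/w5.png

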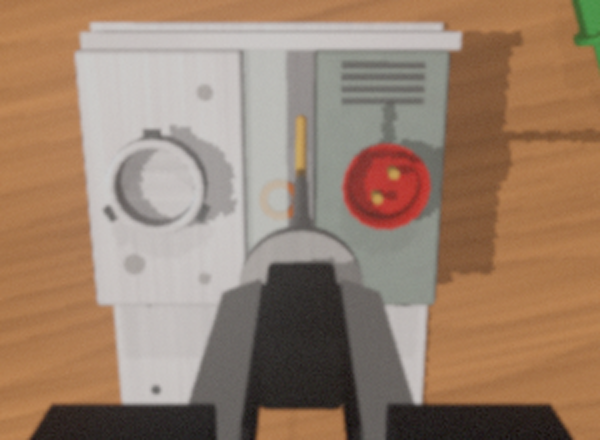

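The foot lies at crop column 300, in line with the slot (edges at 288 and 315), and the yaw is parallel. The ring, seen through the guard at (280,198), lies nearer the mouth.

Run:
```python
from jig import *
d=np.load("w5.npz");c={k:d[k] for k in d.files if k!="im"}
q=lambda x,y:(170+x/2,90+y/2)
for z in(90,100,110,120,130):
    a,b=toj(onz(c,q(300,172),z)),toj(onz(c,q(300,115),z));print(z,a,b,b[0]-a[0])
print("ring top/bot/left/right",[toj(onz(c,q(*p),9)) for p in((280,178),(280,219),(260,199),(298,199))])
print("slot edges",toj(onz(c,q(288,150),54)),toj(onz(c,q(315,150),60)), "gap end wall",toj(onz(c,q(300,51),60)))
```

```text
90 [ 96.7 -13.6] [129.5 -13.7] 32.79141684995342
100 [ 99.  -13.6] [130.9 -13.6] 31.91977750545888
110 [101.2 -13.6] [132.2 -13.6] 31.048138160964385
120 [103.5 -13.5] [133.6 -13.6] 30.176498816470115
130 [105.7 -13.5] [135.  -13.6] 29.304859471975476
ring top/bot/left/right [array([74.2,  0.3]), array([44.2,  0.6]), array([59. , 14.7]), array([ 58.9, -12.2])]
slot edges [102.7  -6.2] [103.8 -22.9] gap end wall [163.2 -13.8]
```

```bash
python3 -m handwheel '[[0,0.001,0.025,0],[0,0.001,0.045,0],[0,0.001,0.06,0],[0,0.001,0.065,0],[0,0.001,0.065,0]]'; python3 -m handwheel '[[0,0,0.01,0],[0,0,0.02,0],[0,0,0.03,0],[0,0,0.03,0]]'; python3 -c "
from h import *
plan((646.7,40.4,190),-12.8)"
```

```text
clock: 8.28
eef_pos: [646.7, 38.8, 230.6]
eef_rot: [3.14, -0.003, -0.223]
wrist_force: [-0.3, 0.3, -1.4]
finger_gap: 19.4
clock: 8.78
eef_pos: [646.4, 38.7, 199.5]
eef_rot: [3.14, -0.001, -0.223]
wrist_force: [-0.4, 0.2, -1.8]
finger_gap: 19.9
t 8.78 at [646.4  38.7 199.5] yaw -12.8 F [-0.39  0.18 -1.78] gap 19.9 row mm [-0.1 -1.7  9.5] turn 0.0
```

```bash
cat > chk.py <<'E'
from h import *
import sys
s=read_state(); print(s["eef_pos"].round(2),s["wrist_force"].round(2)); sys.exit(s["wrist_force"][2]>-0.2)
E
python3 -m handwheel '[[0,0,0.002,0],[0,0,0.002,0]]' >/dev/null; python3 chk.py && python3 -m handwheel '[[0,0,0.002,0],[0,0,0.002,0]]' >/dev/null && python3 chk.py && python3 -m handwheel '[[0,0,0.002,0],[0,0,0.002,0]]'>/dev/null && python3 chk.py && python3 -m handwheel '[[0,0,0.002,0],[0,0,0.002,0]]' >/dev/null&& python3 chk.py && python3 -m handwheel '[[0,0,0.002,0],[0,0,0.002,0]]' >/dev/null&& python3 chk.py && python3 -m handwheel '[[0,0,0.002,0],[0,0,0.002,0]]'>/dev/null && python3 chk.py
```

```text
[646.41  38.72 197.52] [-0.4   0.53 -2.93]False
```

```bash
sed -i 's/sys.exit(\(.*\))$/sys.exit(int(\1))/' chk.py
python3 -m handwheel '[[0,0,0.002,0],[0,0,0.002,0]]' >/dev/null; python3 chk.py && python3 -m handwheel '[[0,0,0.002,0],[0,0,0.002,0]]' >/dev/null && python3 chk.py && python3 -m handwheel '[[0,0,0.002,0],[0,0,0.002,0]]'>/dev/null && python3 chk.py && python3 -m handwheel '[[0,0,0.002,0],[0,0,0.002,0]]' >/dev/null&& python3 chk.py && python3 -m handwheel '[[0,0,0.002,0],[0,0,0.002,0]]' >/dev/null&& python3 chk.py && python3 -m handwheel '[[0,0,0.002,0],[0,0,0.002,0]]'>/dev/null && python3 chk.py
```

```text
[646.38  38.7  195.41] [-0.55  0.54 -2.68]
[646.31  38.69 193.19] [-0.22 -0.44 -1.98]
[646.24  38.69 190.98] [ 0.04  0.27 -1.41]
[646.16  38.69 188.73] [-0.45  0.46 -2.33]
[646.09  38.69 186.49] [-0.4   0.01 -1.58]
[646.1   38.68 184.42] [ 0.78 -0.21 -1.73]
```

```bash
python3 -m handwheel '[[0,0,0.002,0],[0,0,0.002,0]]' >/dev/null; python3 chk.py && python3 -m handwheel '[[0,0,0.002,0],[0,0,0.002,0]]' >/dev/null && python3 chk.py && python3 -m handwheel '[[0,0,0.002,0],[0,0,0.002,0]]'>/dev/null && python3 chk.py && python3 -m handwheel '[[0,0,0.002,0],[0,0,0.002,0]]' >/dev/null&& python3 chk.py && python3 -m handwheel '[[0,0,0.002,0],[0,0,0.002,0]]' >/dev/null&& python3 chk.py && python3 -m handwheel '[[0,0,0.002,0],[0,0,0.002,0]]'>/dev/null && python3 chk.py
```

```text
[646.24  38.67 182.9 ] [-0.92 -0.02  2.87]
```

```bash
python3 -m handwheel '[[0,0,-0.002,0],[0,0,-0.002,0]]' && python3 -m handwheel '[[0,0,0,-10],[0,0,0,-20],[0,0,0,-30],[0,0,0,-40],[0,0,0,-40]]' && python3 -c "
from jig import *
plan((*tow((100,-13.5)),185),77.2)"
```

```text
clock: 11.02
eef_pos: [646.2, 38.7, 184.8]
eef_rot: [3.14, -0.0, -0.223]
wrist_force: [0.2, -0.7, -2.1]
finger_gap: 19.4
clock: 11.65
eef_pos: [646.1, 38.7, 184.5]
eef_rot: [3.14, 0.001, 0.474]
wrist_force: [0.8, -0.5, -2.1]
finger_gap: 19.7
t 11.65 at [646.1  38.7 184.5] yaw 27.1 F [ 0.8 -0.5 -2.1] gap 19.7 row mm [ 0.9 -1.2 -0.5] turn -50.1
```

```bash
python3 -m handwheel '[[0.001,-0.001,-0.0003,-10],[0.001,-0.001,-0.0003,-20],[0.001,-0.001,-0.0004,-30],[0.001,-0.001,-0.0004,-40],[0.001,-0.001,-0.0004,-50]]' && python3 -m handwheel '[[0,0,0,0]]' && python3 -c "
from jig import *
s=read_state();print(toj(s['eef_pos']))
plan((*tow((-47,-13.5)),185),77.3)
im=cams.camera('wrist');cv2.imwrite('pics/w6.png',im[:,:,::-1])
c2=cams.get_calibration('scene')"
```

```text
clock: 12.28
eef_pos: [646.5, 40.1, 184.6]
eef_rot: [-3.141, 0.002, 1.347]
wrist_force: [-0.6, 0.0, -1.4]
finger_gap: 19.7
clock: 12.4
eef_pos: [646.4, 40.1, 184.4]
eef_rot: [-3.141, 0.002, 1.343]
wrist_force: [-0.3, 0.3, -1.8]
finger_gap: 19.8
[100.  -13.6]
t 12.40 at [646.4  40.1 184.4] yaw 76.9 F [-0.3  0.3 -1.8] gap 19.8 row mm [  -1.  -147.    -0.4] turn -0.4
```

```bash
python3 -m handwheel '[[0,-0.006,-0.0004,0],[0,-0.012,-0.0004,0],[0,-0.018,-0.0004,0],[0,-0.024,-0.0004,0],[0,-0.03,-0.0004,0]]' && python3 -m handwheel '[[0,-0.006,0,0],[0,-0.012,0,0],[0,-0.018,0,0],[0,-0.024,0,0],[0,-0.03,0,0]]' && python3 -c "
from jig import *
s=read_state();print(toj(s['eef_pos']))
plan((*tow((-45,-13.5)),184.8),77.3)"
```

```text
clock: 13.08
eef_pos: [616.8, 47.0, 184.9]
eef_rot: [-3.141, 0.002, 1.34]
wrist_force: [-0.2, 0.5, -2.2]
finger_gap: 19.7
clock: 13.7
eef_pos: [587.2, 53.9, 185.0]
eef_rot: [-3.141, 0.002, 1.34]
wrist_force: [-0.1, 0.0, -1.7]
finger_gap: 19.7
[ 39.2 -13. ]
t 13.70 at [587.2  53.9 185. ] yaw 76.8 F [-0.1  0.  -1.7] gap 19.7 row mm [ -1.3 -84.2   0.2] turn -0.5
```

```bash
python3 -m handwheel '[[0,-0.006,0.0002,-0.5],[0,-0.012,0.0002,-0.5],[0,-0.018,0.0002,-0.5],[-0.001,-0.024,0.0002,-0.5],[-0.001,-0.03,0.0002,-0.5]]' && python3 -m handwheel '[[0,-0.006,0,0],[0,-0.012,0,0],[0,-0.018,0,0],[0,-0.024,0,0],[0,-0.03,0,0]]' && python3 -m handwheel '[[0,-0.005,0,0],[0,-0.01,0,0],[0,-0.015,0,0],[0,-0.015,0,0]]'
python3 - <<'E'
from jig import *
s=read_state();print(toj(s['eef_pos']))
plan((*tow((-50,-13.5)),184.8),77.3)
c=cams.get_calibration('wrist');im=cams.camera('wrist');np.savez('w7.npz',im=im,**c)
cv2.imwrite('pics/w7.png',cv2.resize(im[60:330,140:500],(800,600),interpolation=cv2.INTER_CUBIC)[:,:,::-1])
h=cv2.cvtColor(im,cv2.COLOR_RGB2HSV);m=((h[...,0]<16)&(h[...,1]>170)&(h[...,2]>120)).astype(np.uint8)
n,l,st,ce=cv2.connectedComponentsWithStats(m)
for a,b in zip(st[1:],ce[1:]):
    if a[4]>60: print(a,b,toj(onz(c,b,9)))
E
```

```text
clock: 14.32
eef_pos: [557.3, 59.9, 184.8]
eef_rot: [-3.141, 0.002, 1.349]
wrist_force: [0.9, 0.1, -1.9]
finger_gap: 19.6
clock: 14.95
eef_pos: [527.7, 66.5, 184.9]
eef_rot: [-3.141, 0.002, 1.349]
wrist_force: [-0.3, 0.3, -2.2]
finger_gap: 19.7
clock: 15.45
eef_pos: [512.8, 69.9, 184.9]
eef_rot: [-3.141, 0.002, 1.349]
wrist_force: [0.2, -0.0, -0.7]
finger_gap: 19.6
[-36.8 -13.7]
t 15.45 at [512.8  69.9 184.9] yaw 77.3 F [ 0.2 -0.  -0.7] gap 19.6 row mm [  0.2 -13.2   0.1] turn -0.0
[ 425  221   57   56 1938] [451.3 249.8] [112.  -97.6]
```

View pics/w7.png

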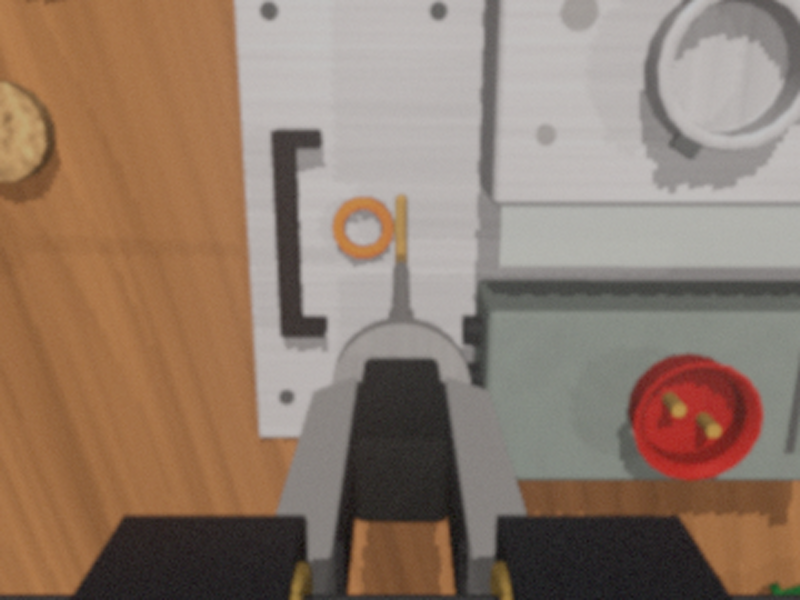

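The ring is out on the apron at crop (364,228), touching the foot at column 401. It is almost level with the bar's middle (row 233), with about 15 mm to go. Now I close in slowly.

```bash
cat > fx.py <<'E'
from jig import *
import sys
f=[];
for i in range(3):
    s=read_state(); f.append(s["wrist_force"]); cams.camera("wrist")
f=np.mean(f,0); F=Rj.T@f[:2]; print("t %.2f"%s["clock"],"jig",toj(s["eef_pos"]).round(2),"z %.2f"%s["eef_pos"][2],"Fjig",F.round(2),"Fz %.2f"%f[2]); sys.exit(int(F[0]>1.5))
E
python3 -m handwheel '[[0,-0.003,0,0],[0,-0.006,0,0],[0,-0.009,0,0],[0,-0.011,0,0],[0,-0.011,0,0]]' >/dev/null; python3 fx.py && python3 -m handwheel '[[0,-0.001,0,0],[0,-0.001,0,0]]' >/dev/null; python3 fx.py && python3 -m handwheel '[[0,-0.001,0,0],[0,-0.001,0,0]]' >/dev/null&& python3 fx.py && python3 -m handwheel '[[0,-0.001,0,0],[0,-0.001,0,0]]' >/dev/null&& python3 fx.py && python3 -m handwheel '[[0,-0.001,0,0],[0,-0.001,0,0]]' >/dev/null&& python3 fx.py
```

```text
t 16.23 jig [-47.6 -13.7] z 184.97 Fjig [-0.  0.] Fz -1.35
t 16.62 jig [-48.6 -13.7] z 184.93 Fjig [-0.2  0.2] Fz -2.02
t 17.02 jig [-49.6 -13.7] z 184.95 Fjig [0.2 0.2] Fz -1.88
t 17.43 jig [-50.6 -13.7] z 184.96 Fjig [-0.   0.3] Fz -1.99
t 17.82 jig [-51.6 -13.7] z 184.94 Fjig [0.2 0.3] Fz -1.83
```

```bash
sed -i 's/suppress=True/suppress=True/' jig.py; sed -i 's/^np.set_printoptions.*/np.set_printoptions(precision=2,suppress=True)/' jig.py
python3 -m handwheel '[[0,-0.001,0,0],[0,-0.001,0,0]]' >/dev/null; python3 fx.py && python3 -m handwheel '[[0,-0.001,0,0],[0,-0.001,0,0]]' >/dev/null&& python3 fx.py && python3 -m handwheel '[[0,-0.001,0,0],[0,-0.001,0,0]]' >/dev/null&& python3 fx.py && python3 -m handwheel '[[0,-0.001,0,0],[0,-0.001,0,0]]' >/dev/null&& python3 fx.py
```

```text
t 18.23 jig [-52.68 -13.65] z 184.94 Fjig [-0.13 -0.14] Fz -1.78
t 18.62 jig [-53.66 -13.69] z 184.96 Fjig [ 0.62 -0.3 ] Fz -0.92
t 19.02 jig [-54.44 -13.67] z 185.09 Fjig [2.26 0.41] Fz -2.25
```

```bash
python3 -m handwheel '[[0,-0.001,0,0],[0,-0.001,0,0]]' >/dev/null; python3 fx.py; python3 -m handwheel '[[0,-0.0005,0,0],[0,-0.0005,0,0],[0,-0.0005,0,0],[0,-0.0005,0,0]]' >/dev/null; python3 fx.py
```

```text
t 19.43 jig [-55.16 -13.62] z 185.27 Fjig [4.99 0.44] Fz -2.14
t 20.07 jig [-55.45 -13.63] z 185.37 Fjig [4.99 0.16] Fz -2.22
```

```bash
cat > ringpos.py <<'E'
from jig import *
c=cams.get_calibration('wrist');im=cams.camera('wrist');cv2.imwrite('pics/w8.png',im[:,:,::-1])
h=cv2.cvtColor(im,cv2.COLOR_RGB2HSV)
p0=proj(c,np.array([*tow((-72,0)),9])).astype(int); y0,x0=p0[1]-30,p0[0]-30
h=h[y0:y0+60,x0:x0+60]; g=im[y0:y0+60,x0:x0+60]
m=((h[...,0]>5)&(h[...,0]<20)&(h[...,1]>120)&(h[...,2]>100)).astype(np.uint8)
n,l,s,ce=cv2.connectedComponentsWithStats(m)
for a in s[1:]:
    if a[4]>40:
        b=[toj(onz(c,(x0+a[0]+dx*a[2],y0+a[1]+dy*a[3]),10)) for dx,dy in((0,.5),(1,.5),(.5,0),(.5,1))]
        print("ring blob",a,"x %.1f..%.1f y %.1f..%.1f"%(b[0][0],b[1][0],b[3][1],b[2][1]))
d=(g.max(2)<70).astype(np.uint8);n,l,s,ce=cv2.connectedComponentsWithStats(d)
for a in s[1:]:
    if a[4]>100: print("bar blob",a,"right edge x at 16:",toj(onz(c,(x0+a[0]+a[2],p0[1]),16)),"mid row", [toj(onz(c,(x0+a[0]+a[2]/2,y0+a[1]+k*a[3]),16)) for k in(0,1)])
row=p0[1]-y0; xs=np.nonzero(d[row])[0]; print("dark in ring row up to",x0+xs.max() if len(xs) else None, toj(onz(c,(x0+xs.max()+1,p0[1]),16)) if len(xs) else "")
E
python3 ringpos.py; python3 fx.py
```

```text
ring blob [ 17  14  32  28 424] x -85.7..-52.1 y -12.4..17.4
bar blob [  9  13   8  47 259] right edge x at 16: [-85.23   1.74] mid row [array([-88.85,  19.3 ]), array([-90.29, -30.52])]
dark in ring row up to 289 [-86.26   1.74]
t 20.27 jig [-55.45 -13.65] z 185.37 Fjig [4.87 0.16] Fz -1.65
```

The ring is pressed at about 5 N, against the bar (left edge -85.7, bar face about -85.5) with y about +2.5 mm, and has been held for over 0.6 s. Backing off, lifting and returning.

```bash
python3 -m handwheel '[[0,0.001,0,0],[0,0.003,0,0],[0,0.006,0,0],[0,0.01,0,0],[0,0.012,0,0]]' >/dev/null; python3 ringpos.py; python3 -m handwheel '[[0,0,-0.02,0],[0,0,-0.05,0],[0,0,-0.08,0],[0,0,-0.105,0],[0,0,-0.105,0]]'; python3 -c "
from h import *
t=np.radians(-76.5);o=np.array([np.sin(t),-np.cos(t)])
print(np.array([520.6,-293.5])-o*90)
plan((*(np.array([520.6,-293.5])-o*90),292),-76.5)"
```

```text
ring blob [ 18  14  27  27 327] x -85.1..-56.8 y -11.3..17.4
ring blob [57 14  3 27 80] x -44.3..-41.1 y -11.4..17.3
bar blob [  8   0  10  60 403] right edge x at 16: [-84.52   1.72] mid row [array([-88.48,  32.36]), array([-90.93, -30.53])]
dark in ring row up to 278 [-85.55   1.72]
clock: 21.62
eef_pos: [507.0, 71.6, 291.5]
eef_rot: [3.138, 0.001, 1.349]
wrist_force: [0.0, -0.7, -2.6]
finger_gap: 20.1
[ 608.11329284 -272.48991725]
t 21.62 at [507.   71.6 291.5] yaw 77.3 F [ 0.03 -0.69 -2.57] gap 20.1 row mm [-313.3  174.3    0.5] turn 153.8
```

```bash
python3 -m handwheel '[[-0.03,0.01,0,10],[-0.06,0.02,0,20],[-0.09,0.035,0,30],[-0.12,0.05,0,40],[-0.15,0.07,0,50]]' >/dev/null; python3 -c "
from h import *
plan((608,-272.5,292),-76.5)"
```

```text
t 22.25 at [542.1 -91.1 290.4] yaw 27.0 F [ 0.53  0.1  -0.95] gap 19.4 row mm [-23.5 191.5  -1.3] turn 103.5
```

```bash
python3 -m handwheel '[[0,0.02,-0.001,10],[0,0.04,-0.001,20],[0,0.07,-0.001,30],[-0.005,0.09,-0.001,40],[-0.01,0.11,-0.001,50]]' >/dev/null; python3 -c "
from h import *
plan((608,-272.5,292),-76.5)"
```

```text
t 22.88 at [ 583.  -194.4  289.6] yaw -23.4 F [-0.67 -0.47 -2.09] gap 19.8 row mm [54.  61.8 -2.4] turn 53.1
```

```bash
python3 -m handwheel '[[0.011,0.013,-0.002,10.6],[0.022,0.025,-0.002,21.2],[0.033,0.038,-0.002,31.8],[0.044,0.05,-0.002,42.4],[0.054,0.062,-0.002,53]]' >/dev/null; python3 -m handwheel '[[0,0,0,0],[0,0,0,0]]' >/dev/null; python3 -c "
from h import *
plan((608,-272.5,227.5),-76.5)"
```

```text
t 23.75 at [ 607.7 -272.6  288.3] yaw -76.5 F [-0.56  0.68 -1.29] gap 19.5 row mm [ 0.1 -0.5 60.8] turn 0.0
```

```bash
python3 -m handwheel '[[0,0,0.02,0],[0,0,0.045,0],[0,0,0.061,0],[0,0,0.061,0],[0,0.02,0.061,0]]' >/dev/null; python3 -c "
from h import *
plan((520.6,-293.5,227.5),-76.5)"
```

```text
t 24.38 at [ 588.6 -276.8  228. ] yaw -76.4 F [-0.68 -0.61 -1.88] gap 19.5 row mm [ 0.2 70.   0.7] turn 0.1
```

```bash
python3 -m handwheel '[[0,0.02,0.0005,0],[0,0.04,0.0005,0],[0,0.058,0.0005,0],[0,0.07,0.0005,0],[0,0.07,0.0005,0]]'; python3 -c "
from h import *
plan((520.6,-293.5,212.8),-76.5)"
```

```text
clock: 25.0
eef_pos: [520.4, -293.5, 228.5]
eef_rot: [3.14, 0.001, -1.333]
wrist_force: [0.2, 0.9, -2.2]
finger_gap: 19.8
t 25.00 at [ 520.4 -293.5  228.5] yaw -76.4 F [ 0.17  0.88 -2.17] gap 19.8 row mm [ 0.  -0.2 15.7] turn 0.1
```

```bash
python3 -m handwheel '[[0,0,0.005,0],[0,0,0.01,0],[0,0,0.014,0],[0,0,0.014,0]]'; python3 -m handwheel '[[0,0,0.001,0],[0,0,0.0017,0],[0,0,0.0017,0]]'
```

```text
clock: 25.5
eef_pos: [520.4, -293.4, 214.0]
eef_rot: [3.139, 0.002, -1.333]
wrist_force: [-0.4, -0.3, -1.4]
finger_gap: 19.9
clock: 25.88
eef_pos: [520.5, -293.4, 212.8]
eef_rot: [3.14, 0.001, -1.333]
wrist_force: [-1.1, 1.3, 4.4]
finger_gap: 19.8
```

```bash
python3 -m handwheel '[[0,0,-0.0003,0],[0,0,-0.0003,0],[0,0,-0.0003,0],[0,0,-0.0003,0]]' 0.47; python3 -m handwheel '[[0,0,-0.02,0],[0,0,-0.04,0],[0,0,-0.06,0],[0,0,-0.078,0],[0,0,-0.078,0]]'
python3 - <<'E'
from h import *
np.set_printoptions(precision=1,suppress=True)
c=cams.get_calibration('wrist');im=cams.camera('wrist');cv2.imwrite('pics/w9.png',im[:,:,::-1])
m=(im.max(2)<62).astype(np.uint8)[180:235,300:350]
n,l,s,_=cv2.connectedComponentsWithStats(m);i=1+s[1:,4].argmax();x,y,w,h,a=s[i];print("handle front face",x+300,y+180,w,h,"before: 312 186 26 21")
plan((520.6,-293.5,290),-76.5)
E
```

```text
clock: 26.38
eef_pos: [520.5, -293.4, 213.0]
eef_rot: [3.14, 0.001, -1.333]
wrist_force: [-0.6, 0.1, -1.3]
finger_gap: 49.8
clock: 27.0
eef_pos: [521.0, -293.7, 292.1]
eef_rot: [3.141, -0.0, -1.333]
wrist_force: [0.4, -0.0, -0.0]
finger_gap: 49.8
handle front face 309 189 25 19 before: 312 186 26 21
t 27.05 at [ 520.7 -293.5  290.9] yaw -76.4 F [-0.3  1.  -1.1] gap 50.0 row mm [-0.   0.1  0.9] turn 0.1
```

```bash
python3 -m handwheel '[[0,0,-0.03,0],[0,0,-0.06,0],[0,0.05,-0.08,0],[0,0.1,-0.08,0],[0,0.13,-0.08,0]]'; python3 -m handwheel '[[-0.05,0,0,0],[-0.1,0,0,0],[-0.1,0,0,0]]'
python3 - <<'E'
from jig import *
im=cams.camera('scene');cv2.imwrite('pics/scene9.png',im[:,:,::-1]);c=cams.get_calibration('scene')
a=cv2.imread('pics/scene0.png')[:,:,::-1]
for n,i in(("start",a),("end",im)):
    g=i[210:245,285:305]; ys,xs=np.nonzero(g.max(2)<45); print(n,"handle dark",len(xs),(xs.mean()+285).round(2),(ys.mean()+210).round(2))
t=cams.camera('top');t0=cv2.imread('pics/top0.png')[:,:,::-1];ct=cams.get_calibration('top')
for n,i,cc in(("scene",im,c),("top",t,ct)):
    p=proj(cc,np.array([*tow((-70,0)),9])).astype(int);h=cv2.cvtColor(i,cv2.COLOR_RGB2HSV)[p[1]-12:p[1]+12,p[0]-12:p[0]+12]
    m=(h[...,0]<22)&(h[...,1]>110)&(h[...,2]>100);ys,xs=np.nonzero(m)
    if len(xs): print(n,"ring",len(xs),toj(onz(cc,((xs.min()+xs.max()+1)/2+p[0]-12,(ys.min()+ys.max()+1)/2+p[1]-12),9)))
for n,i,j in(("scene",im,a),("top",t,t0)):
    d=(np.abs(i.astype(int)-j).max(2)>60).astype(np.uint8);k,l,s,_=cv2.connectedComponentsWithStats(d)
    print(n,"changed",[r.tolist() for r in s[1:] if r[4]>12])
E
```

```text
clock: 27.68
eef_pos: [392.7, -324.4, 370.3]
eef_rot: [3.139, 0.002, -1.334]
wrist_force: [-0.4, -0.3, 0.4]
finger_gap: 49.9
clock: 28.05
eef_pos: [368.7, -225.3, 370.4]
eef_rot: [3.14, 0.001, -1.332]
wrist_force: [-1.2, 0.2, 1.1]
finger_gap: 49.8
start handle dark 104 294.91 224.08
end handle dark 104 294.69 224.03
scene ring 108 [-93.37   5.34]
top ring 38 [-103.97   12.86]
scene changed [[316, 0, 22, 16, 203], [163, 4, 11, 14, 89], [349, 9, 3, 8, 13], [224, 12, 15, 7, 61], [163, 16, 6, 6, 18], [336, 19, 6, 21, 48], [309, 22, 12, 21, 93], [163, 27, 6, 19, 46], [227, 30, 13, 9, 61], [163, 33, 39, 43, 508], [214, 47, 15, 22, 169], [166, 50, 46, 41, 555], [226, 57, 63, 81, 2831], [173, 93, 5, 7, 22], [179, 107, 16, 22, 214], [215, 117, 5, 9, 23], [239, 128, 6, 20, 37], [264, 146, 6, 9, 33], [341, 172, 8, 8, 43], [126, 175, 11, 11, 20], [119, 185, 6, 6, 14], [113, 193, 6, 7, 14]]
top changed [[265, 188, 103, 112, 4175], [263, 201, 7, 7, 30], [101, 253, 49, 42, 1253], [149, 269, 140, 131, 5951], [216, 271, 48, 30, 834], [528, 277, 6, 25, 96], [205, 286, 4, 4, 13], [263, 307, 21, 21, 169], [250, 308, 7, 5, 21], [246, 320, 12, 25, 119], [291, 347, 11, 8, 42], [314, 347, 91, 26, 734], [330, 369, 8, 4, 14], [317, 378, 42, 8, 141], [360, 380, 9, 6, 18]]
```

The handle is within 0.3 px of where it started, and no bystander shows any change. My ring masks caught wood, so I'll use the change blobs instead: scene (345,176), top (266.5,204.5).

Run:
```python
from jig import *
c=cams.get_calibration('scene');t=cams.get_calibration('top')
print("scene",toj(onz(c,(345,176),9)),"top",toj(onz(t,(266.5,204.5),9)),read_state()["clock"])
# same views' own bias: bar at start via the same cameras
print("bar top-edge mid (true -86..-88,0): top",toj(onz(t,(230+163/4.4,135+318/4.4),16)),"scene",toj(onz(c,(240+408/4,145+115/4),16)))
```

```text
scene [-65.81  -2.12] top [-72.53   2.83] 28.15
bar top-edge mid (true -86..-88,0): top [-84.64  -3.39] scene [-77.02  -5.97]
```

```bash
python3 -c "
from cell import manip
print(manip.sign_off())"
```

```text
the job is handed in; nothing more can be done
None
```

The ring is out of the gap and against the middle of the stop bar, the rod hangs back in its stand, released, and the job is handed in at about 28 s. The hand-in reports no verdict, so the points below are my own checks.

**What I did:** I took the rod from the stand and lowered its foot through the slot behind the ring. I touched the floor with about 5 N. Then I lifted the foot clear by about half a millimetre, turned it under the guard and raked the ring out. I pressed the ring against the bar with about 5 N for over 0.6 s, backed off, and hung the rod up.

**Last checks:**
- **Ring:** After backing off, the wrist camera put the ring's near edge at x = -85.1 mm and the bar's face at -84.5 to -85.5 mm, so they touch. The ring is about 3 mm sideways of the middle.
- **Rod:** The handle is back within 0.3 px of its starting place in the scene view.
- **Other objects:** No bystander shows a change in the scene or top pictures.

**What disagreed or fell short:**
- **Foot direction:** The foot pointed sideways to the fork, not along its -x as the notes say. I went by the pictures and hung it back the same way.
- **Final far views:** My colour masks for the ring in the scene and top views picked up wood instead. The rough change-blob positions, x = -66 and -73 mm, fit only to several mm. The finer result therefore rests on the wrist view, taken before I lifted the rod away.

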